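# Set up the solution warmer at the jewellery bench

### The arm

A 7-joint arm with a two-finger parallel gripper is mounted at the origin on the work surface. World frame = base frame: x ahead of the robot, y to its left, z up, the work surface at z = 0. Lengths are in mm, angles in degrees, forces in N, time in s.
With the tool pointing down it reaches from about 425 to 875 mm from the base axis. Payload 9.9 kg.
Tool frame: the origin (TCP) lies between the finger pads; the fingertips stand 17 mm ahead of it and the grasp point (between the pads) lies 2 mm behind it; z points along the fingers, y is the line along which they close (so a half turn about z gives the same grasp; the last joint's range is limited). The gripper opens to 85 mm and grips with 20 to 120 N. Pads are 22 mm wide; open, the fingers measure 114 mm over their backs; the gripper's body (76 mm by 85 mm) begins 54 mm behind the grasp point. The pads swing forward as they close: fully open they stand 13 mm farther back than shut.
Start: joints at [67.277, 32.985, 1.427, 82.34, -0.859, 64.687, -3.237], TCP at [207.718, -642.248, 248.289] pointing down, gripper open.
Joint ranges: [-157.87, 157.87], [-19.46, 123.44], [-87.15, 90], [11.01, 140.99], [-62.26, 242.26], [9.8, 113.94], [-161.44, 161.44]. Speed limits (degrees/s): [127.2, 127.2, 172.46, 172.46, 180, 180, 180].

### API

Orientations are given as [roll, pitch, yaw] about the fixed x, y, z axes, in that order (R = Rz(yaw) Ry(pitch) Rx(roll)).
In Python, from station import arm, command_gripper, read_state, capture, camera_params, order, spot_in, trace gives the robot as it stands. Calls block until the motion is done:
- arm.goto(position, orientation): joint-space move of the TCP to a pose.
- arm.line_to(position, frame=None, feed=150): straight line of the TCP; frame=None keeps the orientation; feed is the mean speed in mm/s.
- arm.move_joints(angles): joint-space move.
- command_gripper(opening, newtons=None): finger opening in mm; newtons is the grip in N (None keeps the last); returns when the fingers have stopped.
- arm.dwell(seconds).
- arm.ik(position, orientation): joint angles nearest the present ones, or None.
- read_state(): the state.
- capture(name): name is "side" or "top" or "wrist"; returns the picture (400x640x3 uint8, blue, green, red); there is no depth.
- camera_params(name): a dict with "intrinsics" (3x3 intrinsics, pixels), "R" (3x3) and "t" (3): a world point X has camera coordinates R X + t. Camera axes: x right, y down, z forward; pixel columns grow to the right and rows downward; lengths in mm; the calibration is good to about 2 mm. A picture is of the moment at which its call begins: read the wrist's pose just before it. camera_params takes no time and is no camera call; for the wrist camera it gives the pose at the moment of the call.
A pose or a line that the arm cannot do raises arm.MotionError and nothing moves.
- order.finish_job(): hands the job in; it is judged then, once.
Trained networks look in the newest picture that a camera, given by its name, has taken for a name from the list of things; names that differ only in an ending like _2 or _b are one class to them, and where a whole thing is asked for, a point or a joint stands for the part that bears it (a point fixed in the world has none). Each returns a list of dicts, best first, with "score" (0 to 1); they miss things now and then, are a little off and sometimes report something else, mostly with a low value. They report only what shows in the picture. A call takes as long as a camera call.
- spot_in(query, camera): "extent" ([left, top, width, height] in pixels, round what is visible of it).
- trace(query, camera): "region" (400x640 bool, what is visible of it) and "extent" ([left, top, width, height] in pixels, round what is visible of it).
The state is a dict: "time_s": time; "qpos": joint angles; "qvel": joint speeds; "tau": joint torques, N m; "tool_pos": TCP position; "tcp_rot": TCP orientation; "wrist_force": force on the tool from outside, world axes, zero at the start; "moment": the same for the moment, N m; "grip_width": finger opening in mm; "gripper_force": force on a finger pad.
Only numpy, scipy, OpenCV 4.12 (cv2) and the standard library are available. Lean on these libraries where they do the work, as an engineer would, in place of code of your own. Each camera call takes 0.05 s, during which the arm holds its last target. There are 200 camera calls.

### The job

Get the solution warmer ready: first take the used copper beaker out of it and stand it upright on the round green mat. Then set every tall amber bottle down gently in the warmer's back row (the row farther from the robot), one to a bay, and only when all the bottles are in and released fill the front row with all the short white jars, one to a bay, so that you never reach across loaded jars; everything stands upright and flat on the bay floors. Last of all, roll the heat wheel on the grey controller with a fingertip until its red mark stands at the top, in line with the two white ticks, and leave the other things on the bench where they are.

Things in the scene. Friction and masses are not known exactly. Their poses are not given: they have to be found in the camera images.
- warmer: Fixed grey block, 185 (x) by 218 (y) mm, six open bays. Origin: centre of its underside; x points to the back row (away from the robot), y left. Bay floors 25 mm above the origin; walls 5 mm thick, tops at 40 mm. Bays 85 (x) by 66 (y) mm inside, centred at x = +45 (back row) or -45 mm (front row), y = -71, 0, +71 mm.
- beaker: Used open copper beaker, 70 mm tall, 56 mm across the rim and somewhat narrower below, wall 3 mm, about 120 g. It starts upright in the middle bay of the back row. Origin: centre of its underside, z up.
- mat: Fixed round green mat on the bench, 120 mm across, 3 mm thick. Origin: centre of its underside. The beaker belongs on it.
- bottle0: Closed amber glass bottle with paper label and black cap, one of up to three alike (the absent ones read None). 130 mm tall; straight body 46 mm across up to 102 mm height, then a short shoulder, black cap 28 mm across from 113 to 130 mm. About 170 g. Origin: centre of its underside, z up through the cap.
- bottle1: Closed amber glass bottle with paper label and black cap, one of up to three alike (the absent ones read None). 130 mm tall; straight body 46 mm across up to 102 mm height, then a short shoulder, black cap 28 mm across from 113 to 130 mm. About 170 g. Origin: centre of its underside, z up through the cap.
- bottle2: Closed amber glass bottle with paper label and black cap, one of up to three alike (the absent ones read None). 130 mm tall; straight body 46 mm across up to 102 mm height, then a short shoulder, black cap 28 mm across from 113 to 130 mm. About 170 g. Origin: centre of its underside, z up through the cap.
- jar0: Squat closed white plastic jar with a blue band, one of up to three alike (the absent ones read None). 55 mm tall, 49-50 mm across all the way up. About 110 g. Origin: centre of its underside, z up.
- jar1: Squat closed white plastic jar with a blue band, one of up to three alike (the absent ones read None). 55 mm tall, 49-50 mm across all the way up. About 110 g. Origin: centre of its underside, z up.
- jar2: Squat closed white plastic jar with a blue band, one of up to three alike (the absent ones read None). 55 mm tall, 49-50 mm across all the way up. About 110 g. Origin: centre of its underside, z up.
- console: Fixed grey heat controller box, 130 mm (its x) by 90 mm (its y) by 70 mm tall. Origin: centre of its underside; x points roughly away from the robot. A slot 46 by 14 mm runs along its x in the middle of the top panel; a white tick on the panel at each side of the slot marks its middle.
- wheel_top (a point): Topmost point of the heat wheel, 10 mm above the controller's top panel, in the middle of the slot. Fixed to the controller, its axes parallel to the controller's.
- heat_wheel (a joint): Angle (rad) of the black ribbed wheel: radius 24, 10 mm thick, axle along the controller's y, showing 10 mm above the slot. 0 = red rim mark at the top; negative = mark towards the robot; rolling the top away from the robot (+x) raises it. Range -1.9 to 0.9, starts -1.7 to -0.9. Turns easily (0.5 N at the rim), stays where left; sprung, yields down up to 4 mm (0.5 N, then 1.2 N per mm).
- solder_block: Terracotta-coloured soldering block, 100 x 70 x 22 mm. Leave alone. Origin: centre of its underside.
- hammer: Small hammer lying on the bench. Leave alone. Origin: centre of its underside.
- brush: Brush lying on the bench. Leave alone. Origin: centre of its underside.
- screwdriver: Red-handled screwdriver lying in front of the warmer. Leave alone. Origin: centre of its underside.
- tin: Closed brass tin, 64 mm across, 50 mm tall. Leave alone. Origin: centre of its underside.
- dish: White ceramic dish, 90 mm across, 30 mm tall. Leave alone. Origin: centre of its underside.
- steel_block: Steel bench block, 65 x 65 x 20 mm. Leave alone. Origin: centre of its underside.

How it is judged:
By the outcome, as a careful person would: the job done as asked, in the order asked, and still so for the second after the job is handed in, with the robot touching nothing.
Of bottle0, bottle1, bottle2 only 2 to 3 are there at a start; the rules pass over those that are not, and their reading is None.
Of jar0, jar1, jar2 only 2 to 3 are there at a start; the rules pass over those that are not, and their reading is None.
At some moment in a run one of jar0, jar1, jar2 may be knocked a few centimetres aside while the robot is not near it.
It also fails if it takes over 210 s, if anything falls off the work surface, if the arm or the gripper's body presses on something with over 40 N, if the wrist force passes 120 N, or if a joint passes its speed limit or range.

## Working session

There is one attempt and no reset: what is moved stays moved. The work goes in short steps, each a Python script; the robot and the scene stay as the last script left them, time stands still between calls to the robot, and variables do not carry over. Pictures are saved under pics/ and viewed, at most 14 in all, crops included, and the job is handed in when it is done.

```bash
ls; mkdir -p pics
python3 - <<'E'
from station import *
import cv2
s=read_state(); print(s['time_s'],s['tool_pos'],s['tcp_rot'],s['grip_width'])
for n in ("side","top"):
    im=capture(n); cv2.imwrite(f"pics/{n}0.png",im)
    p=camera_params(n); print(n,p['intrinsics'],p['R'],p['t'])
    for q in ["warmer","beaker","mat","bottle0","jar0","console","heat_wheel","tin","dish","screwdriver"]:
        print(q,[(round(d['score'],2),[int(v) for v in d['extent']]) for d in spot_in(q,n)][:5])
E
```

```text
pics
station.py
0.0 [ 207.57587756 -641.818816    247.43321785] [-1.79903412e+02  6.29160492e-03  1.79249837e+01] 85.5548524885436
side [[479.35214392   0.         319.32592735]
 [  0.         479.35214392 202.84007988]
 [  0.           0.           1.        ]] [[ 0.99626273 -0.08614771 -0.00625727]
 [-0.05574082 -0.58589729 -0.80846603]
 [ 0.06598138  0.80579336 -0.58850958]] [-602.77339999  126.96277479 1413.02209282]
warmer [(0.67, [276, 205, 68, 61])]
beaker [(0.94, [311, 204, 21, 29])]
mat [(0.95, [223, 308, 49, 43])]
bottle0 [(0.69, [255, 142, 11, 27]), (0.64, [256, 162, 13, 36])]
jar0 [(0.59, [289, 174, 14, 20]), (0.57, [310, 158, 14, 21])]
console []
heat_wheel []
tin [(0.64, [243, 261, 23, 27])]
dish [(0.68, [269, 149, 21, 13]), (0.5, [306, 143, 29, 16]), (0.22, [353, 181, 24, 40])]
screwdriver [(0.73, [250, 208, 11, 40])]
top [[449.90765887   0.         314.45325643]
 [  0.         449.90765887 201.73172445]
 [  0.           0.           1.        ]] [[ 0.01733193 -0.99978177 -0.01166234]
 [-0.99810911 -0.01661261 -0.05917955]
 [ 0.05897289  0.01266599 -0.99817923]] [  39.5794449   600.62451303 1340.89620684]
warmer [(0.42, [401, 181, 43, 46])]
beaker [(0.62, [328, 186, 22, 19]), (0.21, [439, 147, 21, 20])]
mat [(0.55, [426, 248, 40, 40]), (0.49, [248, 213, 17, 16]), (0.18, [298, 256, 52, 9])]
bottle0 [(0.73, [248, 246, 20, 18]), (0.71, [208, 247, 22, 20])]
jar0 [(0.77, [247, 213, 17, 13]), (0.54, [209, 187, 20, 16])]
console [(0.59, [402, 178, 42, 44]), (0.3, [246, 246, 22, 18])]
heat_wheel []
tin [(0.68, [383, 251, 21, 22])]
dish [(0.61, [163, 221, 30, 27]), (0.38, [303, 256, 50, 11]), (0.28, [439, 146, 23, 25])]
screwdriver [(0.75, [424, 249, 42, 38]), (0.74, [288, 256, 69, 7])]
```

Run:
```python
import cv2
a=cv2.imread("pics/top0.png")[110:310,130:490]; cv2.imwrite("pics/top0c.png",cv2.resize(a,None,fx=2.2,fy=2.2,interpolation=cv2.INTER_CUBIC))
a=cv2.imread("pics/side0.png")[120:370,190:510]; cv2.imwrite("pics/side0c.png",cv2.resize(a,None,fx=2.3,fy=2.3,interpolation=cv2.INTER_CUBIC))
```

```text
(no output)
```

View pics/top0c.png

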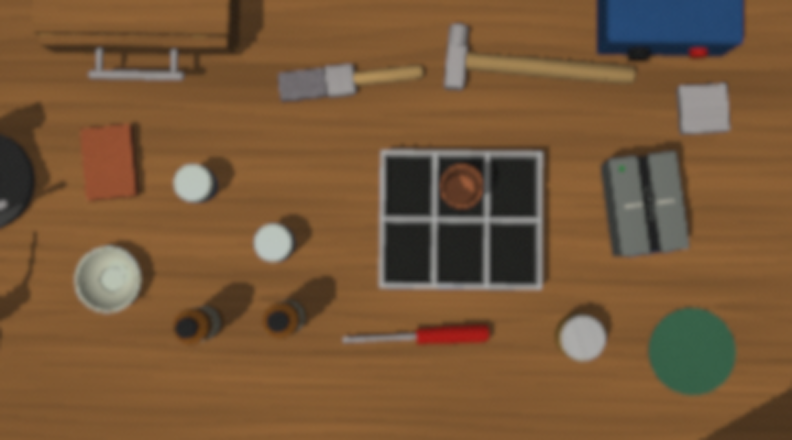

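View pics/side0c.png

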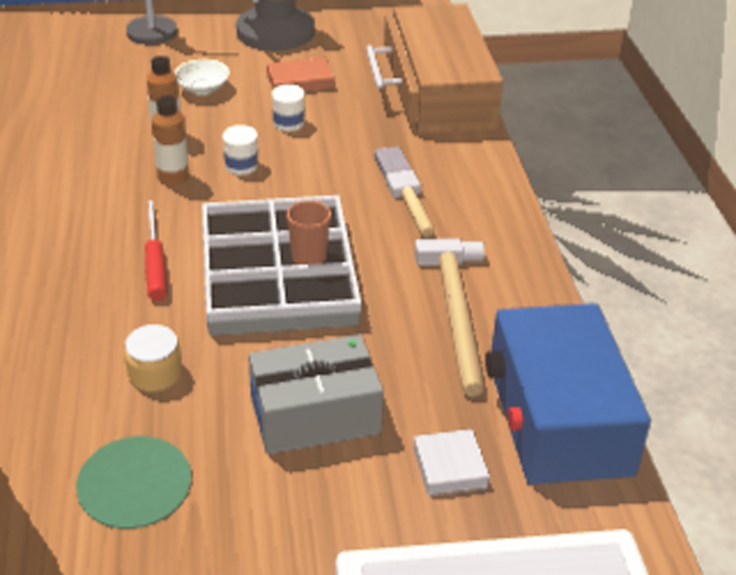

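The top view shows two bottles (crop caps at (187,327) and (278,321)), two jars at (193,183) and (273,243), and the warmer at (380–543,150–288). The beaker is in the back middle bay, the console at (648,203), the tin at (583,338) and the mat at (692,351). The side view agrees. Next I fit cylinder models to the network boxes.

```bash
cat > h.py <<'E'
import numpy as np, cv2
from station import *
from scipy.optimize import least_squares
def proj(P,X):
    c=np.atleast_2d(X)@np.array(P['R']).T+P['t']; u=c@np.array(P['intrinsics']).T
    return u[:,:2]/u[:,2:]
def ray(P,uv,z):
    R=np.array(P['R']);o=-R.T@P['t'];d=R.T@np.linalg.solve(P['intrinsics'],[uv[0],uv[1],1.])
    return o+d*(z-o[2])/d[2]
A=np.linspace(0,2*np.pi,48)
def ring(r,z): return np.c_[r*np.cos(A),r*np.sin(A),0*A+z]
SH={'bottle0':np.vstack([ring(23,0),ring(23,102),ring(14,113),ring(14,130)]),
    'jar0':np.vstack([ring(25,0),ring(25,55)]),'beaker':np.vstack([ring(28,70),ring(24,0)]),
    'mat':ring(60,3),'tin':np.vstack([ring(32,0),ring(32,50)])}
def box(P,X):
    u=proj(P,X); a,b=u.min(0),u.max(0); return np.r_[a,b]
def fit(q,obs,x0,z=None):
    """obs: list of (P, extent[l,t,w,h])"""
    def f(p):
        o=np.r_[p[:2],p[2] if z is None else z]; r=[]
        for P,e in obs: r.append(box(P,SH[q]+o)-np.r_[e[0],e[1],e[0]+e[2],e[1]+e[3]])
        return np.concatenate(r)
    s=least_squares(f,np.r_[x0[:2],0 if z is None else z],loss='soft_l1',f_scale=1.5)
    return s.x,np.sqrt(np.mean(s.fun**2))
def img(cam,name,crop=None,k=1):
    im=capture(cam)
    if name:
        a=im if crop is None else im[crop[1]:crop[3],crop[0]:crop[2]]
        cv2.imwrite(f'pics/{name}.png',cv2.resize(a,None,fx=k,fy=k,interpolation=cv2.INTER_CUBIC))
    return im
E
python3 - <<'E'
from h import *
T,S=camera_params('top'),camera_params('side')
c=lambda x,y:(130+x/2.2,110+y/2.2)
for n,x,y,z in [('b0',187,327,130),('b1',278,321,130),('j0',193,183,55),('j1',273,243,55),('beak',461,186,70),('tin',583,338,50),('mat',692,351,3),('dish',109,279,30),('wA',381,150,40),('wB',543,150,40),('wC',541,288,40),('wD',380,288,40),('cons',648,203,70)]:
    print(n,ray(T,c(x,y),z).round())
for q,st,x0 in [('jar0',[289,174,14,20],0),('x',0,0)][:0]: pass
W=camera_params('wrist'); st=read_state()
from scipy.spatial.transform import Rotation as Ro
Rt=Ro.from_euler('xyz',st['tcp_rot'],degrees=True).as_matrix()
o=-np.array(W['R']).T@W['t']; print('cam in tcp',Rt.T@(o-st['tool_pos']), (np.array(W['R'])@Rt).round(3), W['intrinsics'][0])
E
```

```text
b0 [432. 320. 130.]
b1 [441. 206. 130.]
j0 [618. 335.  55.]
j1 [540. 226.  55.]
beak [619. -23.  70.]
tin [ 421. -189.   50.]
mat [ 402. -346.    3.]
dish [487. 451.  30.]
wA [668.  84.  40.]
wB [ 672. -135.   40.]
wC [ 486. -134.   40.]
wD [482.  82.  40.]
cons [ 601. -270.   70.]
cam in tcp [  67.63908988    0.3720343  -126.31364792] [[-0.     1.    -0.   ]
 [-0.964 -0.    -0.265]
 [-0.265  0.     0.964]] [292.017361     0.         318.34277059]
```

```bash
cat >> h.py <<'E'
D=np.c_[np.cos(np.arange(24)*np.pi/12),np.sin(np.arange(24)*np.pi/12)]
def boxpts(a,b,h): return np.array([[i*a/2,j*b/2,k] for i in(-1,1) for j in(-1,1) for k in(0,h)],float)
SH['warmer']=boxpts(185,218,40); SH['console']=boxpts(130,90,70)
def sup(X): return (X@D.T).max(0)
def sfit(q,obs,x0,yaw=False,z=None):
    """fit pose of convex model to mask silhouettes; obs: (P, region)"""
    S=[]
    for P,m in obs:
        m=cv2.morphologyEx(m.astype(np.uint8),cv2.MORPH_OPEN,np.ones((3,3)))
        n,l,st,_=cv2.connectedComponentsWithStats(m); k=1+st[1:,4].argmax()
        v,u=np.nonzero(l==k); S.append(sup(np.c_[u,v].astype(float)))
    def f(p):
        a=np.radians(p[3]) if yaw else 0.
        R=np.array([[np.cos(a),-np.sin(a),0],[np.sin(a),np.cos(a),0],[0,0,1]])
        X=SH[q]@R.T+np.r_[p[:2],p[2] if z is None else z]
        return np.concatenate([sup(proj(P,X))-s-.3 for (P,_),s in zip(obs,S)])
    p0=np.r_[x0[:2],z or 0,x0[2] if yaw else []] if yaw else np.r_[x0[:2],z or 0]
    s=least_squares(f,p0,loss='soft_l1',f_scale=1.5)
    return s.x,np.sqrt(np.mean(s.fun**2))
def inside(m,P,X): # does the mask belong to the thing near X
    u=proj(P,X)[0]; v,w=np.nonzero(m); return np.hypot(w.mean()-u[0],v.mean()-u[1])
def observe(q,approx,cams,h=30,tol=60):
    """cams: list of P for camera; newest picture must be current"""
E
sed -i '/^def observe/,$d' h.py
cat > s1.py <<'E'
from h import *
import pickle
Q={'bottle0':[(432,320),(441,206)],'jar0':[(618,335),(540,226)],'warmer':[(577,-26,0.5)],'beaker':[(619,-23)],'mat':[(402,-346)],'tin':[(421,-189)],'console':[(601,-270,3)]}
obs={}
def look(pos,names,tag):
    arm.goto(pos,[180,0,90]); arm.dwell(.2)
    P=camera_params('wrist'); img('wrist',tag)
    for q in names:
        r=trace(q,'wrist')
        for i,a in enumerate(Q[q]):
            c=[(inside(d['region'],P,np.r_[a[:2],30]),d['score'],d['region']) for d in r if d['score']>.2]
            if c:
                b=min(c,key=lambda t:t[0])
                if b[0]<40: obs.setdefault((q,i),[]).append((P,b[2])); print(tag,q,i,round(b[0]),round(b[1],2))
print(arm.ik([402,-346,200],[180,0,90]),arm.ik([432,320,120],[180,0,90]))
look([480,-330,260],['mat','console','tin'],'w1')
look([540,-230,280],['mat','console','tin'],'w2')
look([560,-90,270],['warmer','beaker','console'],'w3')
look([560,0,280],['warmer','beaker'],'w4')
look([500,190,270],['bottle0','jar0'],'w5')
look([540,260,270],['bottle0','jar0'],'w6')
for k,o in obs.items():
    y=k[0] in('warmer','console')
    print(k,len(o),*[np.round(v,1) for v in sfit(k[0],o,Q[k[0]][k[1]],yaw=y)],*[np.round(v,1) for v in sfit(k[0],o,Q[k[0]][k[1]],yaw=y,z=25 if k[0]=='beaker' else 0)])
print(read_state()['time_s'])
pickle.dump(obs,open('obs.pkl','wb'))
E
python3 s1.py
```

```text
[ 48.8130451   24.39753453 -18.73375167 107.51628751  10.02141729
  49.67344936  25.12565608] [ -7.61906712  38.74351882 -53.43346288 110.8046459   40.1115243
  51.27662096 -81.84552744]
w1 mat 0 9 0.89
w1 console 0 9 0.72
w1 tin 0 3 0.95
w2 mat 0 17 0.7
w2 console 0 5 0.76
w2 tin 0 2 0.92
w3 warmer 0 14 0.56
w3 beaker 0 9 0.91
w3 console 0 3 0.63
w4 warmer 0 11 0.76
w4 beaker 0 11 0.75
w5 bottle0 0 18 0.68
w5 bottle0 1 7 0.75
w5 jar0 0 7 0.85
w5 jar0 1 3 0.64
w6 bottle0 0 15 0.96
w6 bottle0 1 11 0.7
w6 jar0 0 5 0.9
w6 jar0 1 1 0.59
('mat', 0) 2 [ 4.027e+02 -3.446e+02 -3.000e-01] 1.0 [ 402.8 -344.5    0. ] 1.0
('console', 0) 3 [ 603.4 -271.1   -8.8    7.2] 2.6 [ 600.6 -270.4  658.9    7.5] 3.9
('tin', 0) 2 [ 420.5 -187.1  -10. ] 1.0 [ 422.8 -188.7    0. ] 1.7
('warmer', 0) 2 [ 5.771e+02 -2.330e+01 -2.300e+00  4.000e-01] 0.4 [ 5.77e+02 -2.35e+01  0.00e+00  4.00e-01] 0.8
('beaker', 0) 2 [618.5 -22.2  22.9] 0.9 [618. -22.  25.] 0.9
('bottle0', 0) 2 [430.6 324.1  -1.6] 0.5 [431.1 323.9   0. ] 0.5
('bottle0', 1) 2 [440.4 208.6  -2.8] 0.9 [441.2 209.2   0. ] 1.0
('jar0', 0) 2 [621.6 338.6  -4.2] 0.7 [620.4 338.    0. ] 0.8
('jar0', 1) 2 [541.7 227.5  -3.5] 0.6 [541.5 228.1   0. ] 0.7
7.7333
```

```bash
cat >> h.py <<'E'
O=[180,0,90]
def fz(): 
    arm.dwell(.1); return np.mean([read_state()['wrist_force'][2] for _ in range(1)])
def pick(x,y,z,close,N=30,safe=200,lift=None,op=85,O=O):
    command_gripper(op)
    arm.goto([x,y,safe],O); arm.line_to([x,y,z],feed=120)
    command_gripper(close,N); arm.dwell(.15); s=read_state()
    print('grip',round(s['grip_width'],1),round(s['gripper_force'],1),np.round(s['tool_pos'],1))
    arm.line_to([x,y,lift or safe],feed=120); s=read_state()
    print('lifted',round(s['grip_width'],1),round(s['gripper_force'],1),np.round(s['wrist_force'],1))
def place(x,y,z,via,op=85,O=O,up=200):
    """lower to TCP height z (nominal contact), feel for contact, release, rise"""
    for v in via: arm.line_to(v,O,feed=220)
    arm.line_to([x,y,z+6],O,feed=110); arm.dwell(.2); f0=fz(); zz=z+6
    while zz>z-5:
        zz-=1; arm.line_to([x,y,zz],feed=20); f=fz()
        if abs(f-f0)>2.5: break
    print('contact',zz-z,round(f-f0,1),np.round(read_state()['tool_pos'],1))
    command_gripper(op); arm.dwell(.2); arm.line_to([x,y,up],feed=120); print('t',round(read_state()['time_s'],1))
E
python3 - <<'E'
from h import *
pick(618,-22,72,40,30)
place(402.8,-344.5,50,[[618,-22,200],[540,-150,200],[402.8,-344.5,200]])
arm.line_to([480,-330,260],O); arm.dwell(.2)
P=camera_params('wrist'); img('wrist','w7')
o=[(P,trace('beaker','wrist')[0]['region'])]; print(sfit('beaker',o,(403,-344),z=3))
E
```

```text
grip 54.7 30.5 [618.3 -22.   72.9]
lifted 55.0 31.9 [ 0.2 -0.5 -1.9]
contact 0 11.9 [ 402.9 -344.8   50.8]
t 20.3
(array([ 402.36872858, -344.62718918,    3.        ]), np.float64(1.0505703277896201))
```

View pics/w7.png

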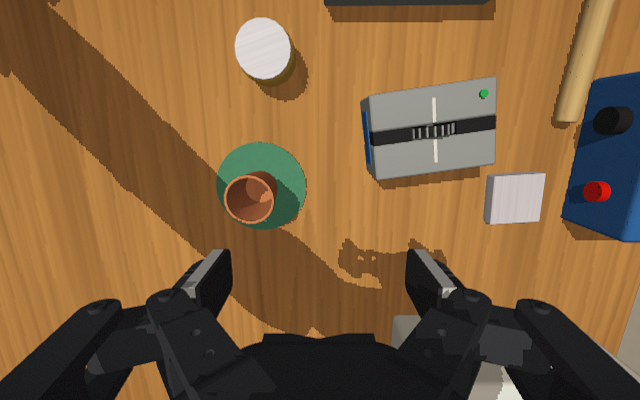

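The view shows the beaker upright on the mat (rim at (249,199)), and the fit puts it within 1 mm of the mat's centre. Bottles next.

Run:
```python
from h import *
arm.goto([500,190,270],O)
for (x,y),(bx,by) in [((441,208.9),(622.5,-94.2)),((430.9,324),(621.5,47.8))]:
    pick(x,y,75,30,35,safe=250)
    place(bx,by,100,[[520,by+60,250],[bx,by,250]],up=260)
arm.goto([560,0,290],O); arm.dwell(.2); P=camera_params('wrist'); img('wrist','w8')
for d in trace('bottle0','wrist'):
    for c in [(622,-94),(622,48)]:
        if inside(d['region'],P,np.r_[c,90])<50: print(c,d['score'],sfit('bottle0',[(P,d['region'])],c,z=25))
arm.goto([540,260,270],O); arm.dwell(.2); P=camera_params('wrist'); img('wrist','w9')
for d in trace('jar0','wrist'):
    if d['score']>.3:
        v,u=np.nonzero(d['region']); g=ray(P,(u.mean(),v.mean()),28); print(d['score'],sfit('jar0',[(P,d['region'])],g,z=0))
print(read_state()['time_s'])
```

```text
grip 45.2 35.0 [441.  209.   75.3]
lifted 45.4 35.8 [ 0.1  0.2 -1.6]
contact 0 7.3 [622.6 -94.2 100.5]
t 35.7
grip 45.3 35.4 [430.9 324.1  75.4]
lifted 45.5 36.0 [-0.2 -0.1 -2.6]
contact 0 7.0 [621.7  47.9 100.5]
t 49.3
(622, -94) 0.77 (array([622.28433984, -93.82873733,  25.        ]), np.float64(0.5762236448717489))
(622, 48) 0.55 (array([621.37444979,  48.0037047 ,  25.        ]), np.float64(0.7118299885888845))
0.93 (array([619.94612878, 337.77034377,   0.        ]), np.float64(0.9934565350138131))
0.77 (array([541.31547082, 227.46309985,   0.        ]), np.float64(0.7093860923465368))
51.3417
```

View pics/w8.png

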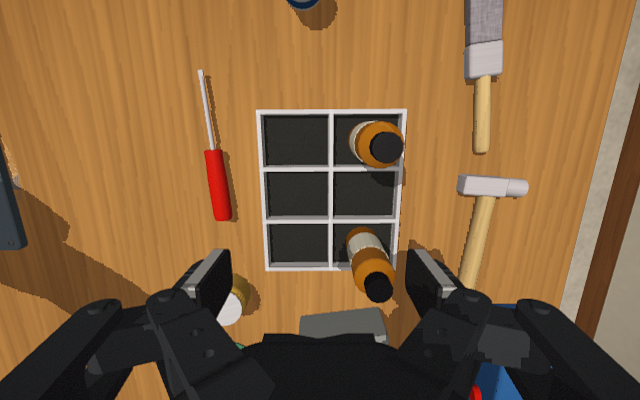

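View pics/w9.png

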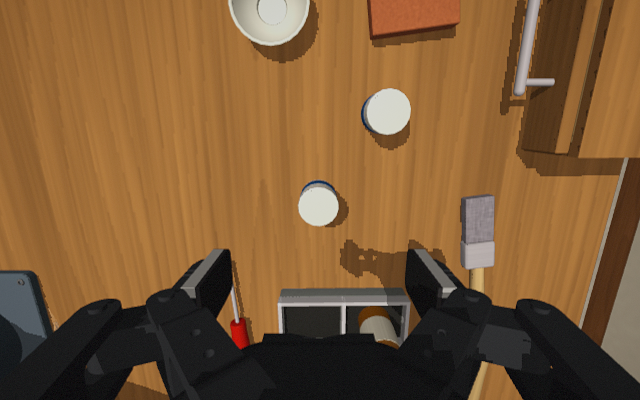

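The bottles stand upright in the outer back bays (caps at (386,148) and (378,286)), and both jars are still where they were ((318,205) and (388,110)). Now the jars, with a fresh look before each.

```bash
cat > jar.py <<'E'
from h import *
import sys
def see(tag=None):
    arm.goto([540,260,270],O); arm.dwell(.2); P=camera_params('wrist'); img('wrist',tag); L=[]
    for d in trace('jar0','wrist'):
        if d['score']>.3:
            v,u=np.nonzero(d['region']); g=ray(P,(u.mean(),v.mean()),28); p,e=sfit('jar0',[(P,d['region'])],g,z=0)
            print(round(d['score'],2),p.round(1),round(e,2))
            if e<1.6 and p[1]>110: L.append(p)
    return sorted(L,key=lambda p:p[1])
for bx,by in [(532.5,-94.8),(531.5,47.2)]:
    L=see()
    if not L: print('none'); break
    x,y=L[0][:2]
    pick(x,y,38,35,30,safe=200)
    place(bx,by,63,[[500,by+60,210],[bx,by,210]],op=70,up=220)
see('w10')
arm.goto([500,-20,300],O); arm.dwell(.2); P=camera_params('wrist'); img('wrist','w11')
for q,z in(('jar0',25),('bottle0',25)):
    for d in trace(q,'wrist'):
        v,u=np.nonzero(d['region']); g=ray(P,(u.mean(),v.mean()),70); p,e=sfit(q,[(P,d['region'])],g,z=z); print(q,round(d['score'],2),p.round(1),round(e,2))
print(read_state()['time_s'])
E
python3 jar.py
```

```text
0.82 [620.4 338.1   0. ] 0.98
0.57 [541.3 227.6   0. ] 0.94
grip 49.4 30.4 [541.5 227.6  38.5]
lifted 49.4 31.2 [-0.6  0.1 -1.5]
contact 0 7.3 [532.6 -94.8  63.5]
t 63.7
0.63 [620.  338.6   0. ] 0.55
grip 49.3 30.9 [620.2 338.7  38.6]
lifted 48.6 31.2 [-0.6 -0.4 -1.7]
contact 0 5.5 [531.6  47.2  63.5]
t 77.5
0.94 [532.8  42.7   0. ] 6.59
jar0 0.82 [532.3  46.3  25. ] 0.65
jar0 0.67 [533.5 -94.6  25. ] 0.46
bottle0 0.84 [621.8  47.8  25. ] 0.44
bottle0 0.66 [622.7 -93.3  25. ] 1.9
bottle0 0.24 [ 563.8 -188.3   25. ] 12.02
80.1083
```

View pics/w11.png

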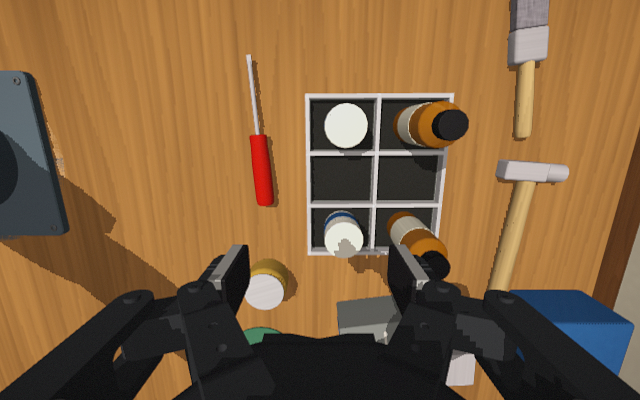

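View pics/w10.png

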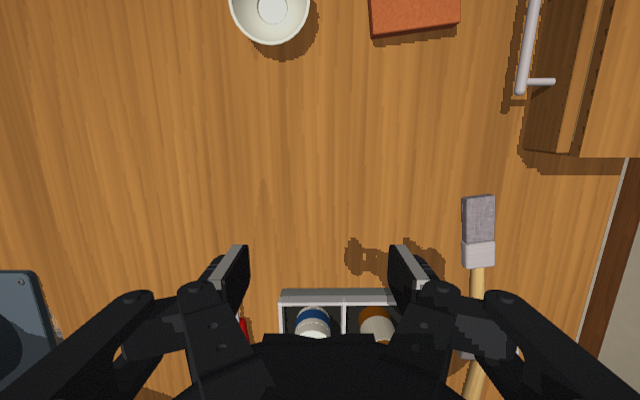

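The jars and bottles stand one per bay in the outer bays, with jar caps at (346,125) and (343,236), and no jars are left on the bench. Now I look closely at the controller.

```bash
cat > wheel.py <<'E'
from h import *
def ticks(P,im,c=(602,-270),z=70,R=42):
    u=proj(P,[c[0],c[1],z])[0]; s=np.linalg.norm(proj(P,[c[0],c[1]+R,z])[0]-u)
    m=(im.min(2)>205).astype(np.uint8); yy,xx=np.mgrid[:400,:640]; m[np.hypot(xx-u[0],yy-u[1])>s]=0
    n,l,st,ce=cv2.connectedComponentsWithStats(m)
    k=sorted(range(1,n),key=lambda i:-st[i,4])[:2]; return ce[k],st[k,4]
E
python3 - <<'E'
from wheel import *
V=[]
for i,p in enumerate([[602,-350,220],[560,-330,240]]):
    arm.goto(p,O); arm.dwell(.2); P=camera_params('wrist'); im=img('wrist',None)
    t,a=ticks(P,im); t=t[np.argsort(t[:,1])]; V.append((P,t)); print(t.round(1),a,[ray(P,q,70).round(1) for q in t])
    if i==0:
        u=proj(P,[602,-270,75])[0].astype(int); print(u)
        c=im[max(u[1]-75,0):u[1]+75,u[0]-100:u[0]+100]; cv2.imwrite('pics/c0.png',cv2.resize(c,None,fx=4,fy=4,interpolation=cv2.INTER_CUBIC))
for j in range(2):
    s=least_squares(lambda X:np.concatenate([proj(P,X)[0]-t[j] for P,t in V]),[602,-270,70]); print('tri',s.x.round(1),s.cost)
print(read_state()['time_s'])
E
```

```text
[[312.2  85.1]
 [318.6 133.9]] [92 74] [array([ 597.8, -249. ,   70. ]), array([ 603.6, -291. ,   70. ])]
[316 109]
[[355.6 102.8]
 [356.8 117. ]] [24 12] [array([ 597. , -244.1,   70. ]), array([ 598.6, -257.2,   70. ])]
tri [ 598.4 -244.8   49. ] 5.327931667445146
tri [ 614.6 -276.3 -140.9] 247.9364468165716
82.2583
```

View pics/c0.png

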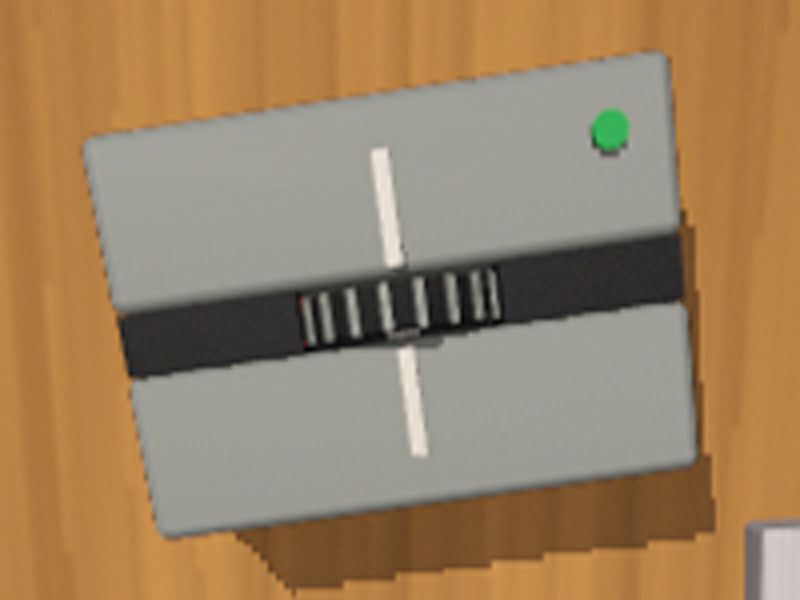

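Two white ticks, (388,205) and (412,400) in the crop, put the wheel centre at about (600.7, -270) with yaw 7.9°. The red mark just shows at the slot's near end, at (303,300).

```bash
cat >> wheel.py <<'E'
C=np.array([600.7,-270.0]); YAW=7.9; d=np.array([np.cos(np.radians(YAW)),np.sin(np.radians(YAW))])
OW=[180,0,YAW]
def mark(tag=None):
    arm.goto([602,-350,220],O); arm.dwell(.2); P=camera_params('wrist'); im=img('wrist',None).astype(int)
    u=proj(P,[*C,78])[0].astype(int)
    if tag:
        c=im[max(u[1]-60,0):u[1]+60,u[0]-80:u[0]+80].astype(np.uint8); cv2.imwrite(f'pics/{tag}.png',cv2.resize(c,None,fx=5,fy=5,interpolation=cv2.INTER_CUBIC))
    m=(im[:,:,2]>90)&(im[:,:,2]>2*im[:,:,1])&(im[:,:,2]>2*im[:,:,0]); yy,xx=np.mgrid[:400,:640]; m&=np.hypot(xx-u[0],yy-u[1])<35
    if m.sum()<2: print('no red',m.sum()); return None
    q=np.array([xx[m].mean(),yy[m].mean()]); th=np.linspace(-1.2,1.2,481)
    X=np.c_[C+24*np.sin(th)[:,None]*d,56+24*np.cos(th)]; e=np.hypot(*(proj(P,X)-q).T); print('mark',th[e.argmin()].round(3),'err px',e.min().round(1),'n',m.sum())
    return th[e.argmin()]
def stroke(a,b,press=2.5):
    at=lambda s,z:[*(C+s*d),z]
    command_gripper(0,20); arm.goto(at(a,150),OW); arm.line_to(at(a,104),feed=80); arm.dwell(.3); f0=np.mean([fz() for _ in range(4)]); z=104
    while z>92:
        z-=.5; arm.line_to(at(a,z),feed=20); f=fz()-f0
        if f>1.2: break
    print('touch z',z,round(f,2))
    z-=press-1; arm.line_to(at(a,z),feed=20); f1=fz()-f0
    arm.line_to(at(b,z),feed=25); f2=read_state()['wrist_force']; arm.line_to(at(b,z+8),feed=60); arm.line_to(at(b,150),feed=100)
    print('press',round(f1,2),np.round(f2,1))
E
python3 - <<'E'
from wheel import *
mark()
stroke(-8,2)
mark('c1'); print(read_state()['time_s'])
E
```

```text
no red 0
touch z 97.5 1.26
press 2.28 [ 0.6 -0.3  1.7]
mark -0.975 err px 0.5 n 53
94.0
```

View pics/c1.png

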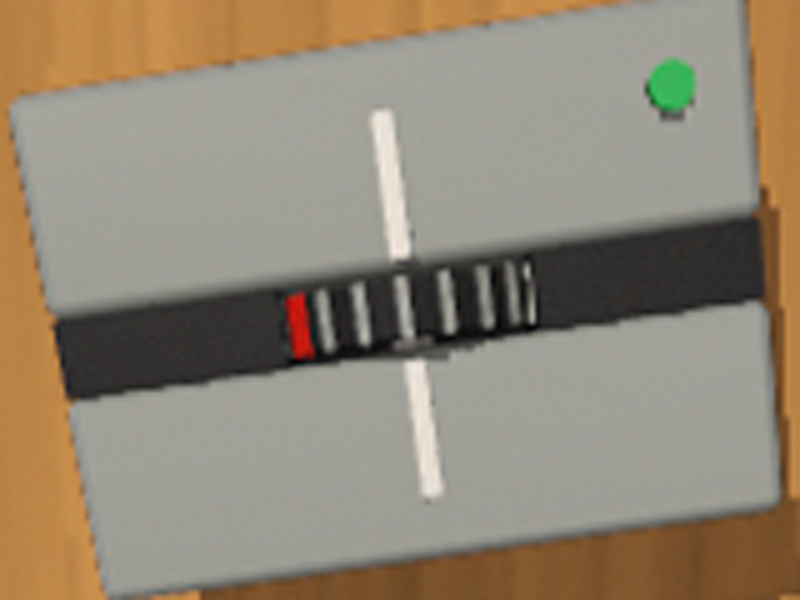

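The red mark is now at (298,326), angle about -0.975. Continuing.

Run:
```python
from wheel import *
stroke(-8,4,3); a=mark()
if a is not None and a<-.1: stroke(-6,-6+min(12,-a*24*.95),3); mark()
print(read_state()['time_s'])
```

```text
touch z 96.0 2.03
press 4.28 [-0.2  0.   4. ]
mark -0.495 err px 0.4 n 78
touch z 96.0 2.95
press 5.0 [ 0.2 -0.1  4.3]
mark -0.045 err px 0.4 n 88
117.7583
```

Run:
```python
from wheel import *
stroke(-1,0.1,2.5); mark('c2')
print(read_state()['time_s'])
```

```text
touch z 96.0 1.56
press 4.33 [0.3 0.  3.7]
mark -0.01 err px 0.4 n 91
129.275
```

View pics/c2.png

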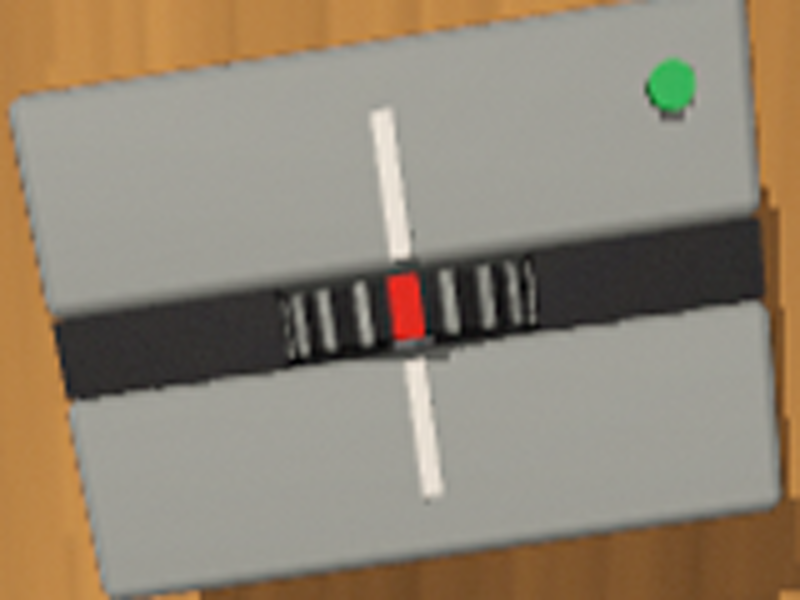

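The red mark at (407,306) stands in line with both ticks. One last check of the loads, then I hand in.

Run:
```python
from h import *
img('top','top1',(130,110,490,310),2.2)
T=camera_params('top')
for q in('jar0','bottle0','beaker'):
    for d_ in trace(q,'top'):
        if d_['score']>.3:
            v,u=np.nonzero(d_['region']); g=ray(T,(u.mean(),v.mean()),70); p,e=sfit(q,[(T,d_['region'])],g,z=3 if q=='beaker' else 25); print(q,round(d_['score'],2),p.round(),round(e,1))
```

```text
jar0 0.8 [535. -94.  25.] 0.3
jar0 0.48 [533.  46.  25.] 0.2
bottle0 0.79 [622.  49.  25.] 0.5
bottle0 0.72 [624. -95.  25.] 0.6
beaker 0.63 [ 404. -345.    3.] 0.4
beaker 0.56 [626. -96.   3.] 1.2
beaker 0.49 [ 601. -268.    3.] 5.4
```

View pics/top1.png

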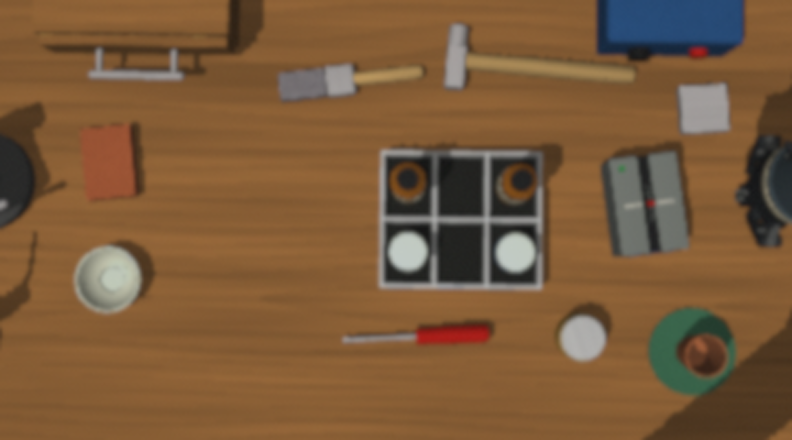

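The final view shows both bottles in the back bays ((408,182), (518,182)), both jars in the front bays ((408,252), (515,252)), the beaker on the mat (705,354) and the red mark at the ticks (650,203). Everything else is where it was.

```bash
python3 -c "
from station import *
print(order.finish_job())"
```

```text
the job is handed in; nothing more can be done
None
```

The job is done and handed in: the beaker is on the mat, both bottles are in the back row, both jars are in the front row, and the heat wheel's red mark is in line with the ticks.

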